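Rack the pipe pieces by length

ROBOT

A 7-joint arm with a two-finger parallel gripper is mounted at the origin on the work surface; the furniture and walls round the work are solid. World frame = base frame: x ahead of the robot, y to its left, z up, the work surface at z = 0. Lengths are in m, angles in rad, forces in N, time in s.
With the tool pointing down it reaches from about 0.4 to 0.85 m from the base axis. Payload 10.4 kg.
Tool frame: the origin (TCP) lies midway between the tips of the shut fingers; the grasp point (between the pads) lies 19 mm behind it (r.grasp_offset is the distance from the TCP to the grasp point, in m); x points along the fingers, y is the direction in which the jaws open and shut, and the axes are right-handed (so a half turn about x gives the same grasp; the last joint's range is limited). The gripper opens to 87 mm and grips with 3 to 60 N. Pads are 19 mm wide; open, the fingers measure 117 mm over their backs; the gripper's body (75 mm by 190 mm) begins 51 mm behind the grasp point.
Start: joints at [1.261, 0.332, -0.065, 1.46, 0.022, 1.35, -0.088], TCP at [0.177, -0.599, 0.223] pointing down, gripper open.
Joint ranges: [-2.6, 2.6], [-0.5, 2.12], [-1.47, 1.34], [0.16, 2.42], [-1.27, 4.41], [0.06, 2.06], [-2.6, 2.6]. Speed limits (rad/s): [2.22, 2.22, 2.79, 2.79, 3.14, 3.14, 3.14].

INTERFACE

Orientations are given as a unit quaternion [x, y, z, w].
In Python, from bench import r, vision, close_job gives the robot as it stands. The module is installed in compiled form; this text tells all that it offers.
- The arm moves only by the shell command python3 -m pendant 'ROWS' [OPENING] [FORCE]. ROWS is text: rows parted by semicolons, each of 6 numbers parted by spaces: the shift along the tool's x, y, z in units of 0.25 m (1.0 is 0.25 m), then the turn, a rotation vector about the tool's x, y, z in units of 1.5 rad (1.0 is 1.5 rad). A call has 1 to 8 rows; each row is the pose to reach, as a shift and turn from the pose commanded when the call began, along the tool's axes at that moment; what a row does not reach only later rows make up. A row lasts 1/10 s, in which the tool goes at most 50 mm and 8.59 degrees, less where a joint would pass 70% of its speed; a pose out of reach is approached as far as the arm can. A call with a number of a shift or a turn outside -1 to 1 is refused whole. A call with a gripper value outside its range is refused whole. OPENING is the gripper command: -1 is shut, 1 is fully open, values between are in proportion, set as the call begins (- or left out, the last holds). The fingers move at their own pace and stop on an object; FORCE is the grip in N (left out, the last holds). Time passes only in rows, so rows that repeat a pose let the fingers close. It gives the time, the measured TCP pose, the force and the opening at its end, in the units of the state.
- r.read_state(): the state, without advancing time (a new reading comes with each control period).
- vision.camera(name): name is "scene" or "side" or "wrist"; returns (picture, depth): 384x512x3 uint8, blue, green, red; 384x512 float32, m along the optical axis (not along the pixel's ray), 0 where there is no reading.
- vision.get_calibration(name): a dict with "camera_matrix" (3x3 intrinsics, pixels), "rvec" (rotation vector, rad) and "tvec" (3), from world to camera coordinates, as OpenCV has them. Camera axes: x right, y down, z forward; pixel columns grow to the right and rows downward; lengths in m; the calibration is good to about 2 mm. A picture is of the moment at which its call begins: read the wrist's pose just before it. get_calibration takes no time and is no camera call; for the wrist camera it gives the pose at the moment of the call.
- close_job(): hands the job in, once; it reports no verdict.
The state is a dict: "time": time; "joint_positions": joint angles; "joint_vel": joint speeds; "joint_torque": joint torques, N m; "ee_pos": TCP position; "eef_rot": TCP orientation; "ft_force": force on the tool from outside, world axes, zero at the start; "torque": the same for the moment, N m; "width": finger opening in m.
Only numpy, scipy, OpenCV 4.12 (cv2) and the standard library are available. Lean on these libraries where they do the work, as an engineer would, in place of code of your own. Each camera call takes 0.05 s, during which the arm holds its last target. There are 200 camera calls.

TASK

Put the four pipe pieces away on the cradle rack in order of length: the longest in the cradle next to the red end plate, then the next longest in the next cradle, and so on down to the shortest by the grey end plate. Lay each one square across its cradle, centred and resting down on both seats, and do not knock over the spray can.

Things in the scene. Friction and masses are not known exactly. Their poses are not given: they have to be found in the camera images.
- long_pipe_center (a point): Longest pipe piece: galvanised grey pipe, 150 mm long, 34 mm outside diameter, 0.35 kg; the fingers close to 26 mm on it. In a cradle its centre comes 17 mm above the seats. Loose; lies on the bench. The point is its centre, half-way up; y runs along its length (either way round), z up.
- mid_pipe_center (a point): Second longest: pale cream-grey pipe, 120 mm long, 27 mm outside diameter, 0.22 kg; the fingers close to 20 mm on it. In a cradle its centre comes 13.5 mm above the seats. Loose; lies on the bench. The point is its centre, half-way up; y runs along its length (either way round), z up.
- brass_nipple_center (a point): Third longest: yellow brass nipple, threaded at both ends, 96 mm long, 27 mm outside diameter, 0.2 kg; the fingers close to 27 mm on it. In a cradle its centre comes 13.5 mm above the seats. Loose; lies on the bench. The point is its centre, half-way up; y runs along its length (either way round), z up.
- short_pipe_center (a point): Shortest: dark rusty pipe, 70 mm long, 27 mm outside diameter, 0.14 kg; the fingers close to 20 mm on it. In a cradle its centre comes 13.5 mm above the seats. Loose; lies on the bench. The point is its centre, half-way up; y runs along its length (either way round), z up.
- cradle_a_seat (a point): One of four identical fixed steel cradles in a straight row, 68 mm apart (which letter stands where varies). Point: cradle centre at seat level, 28 mm above the bench. x: the way a pipe lies in it, across the row; y: along the row. Two flat rubber-topped seats, 12 mm along x, 34 mm along y, are centred 27 mm either side of the point in x; outward-leaning lips rise 9 mm beside them.
- cradle_b_seat (a point): Identical to cradle_a, same axes. Between a cradle's two seats a gap of 42 mm along x is left for the fingers; there the frame lies 19 mm below the point.
- cradle_c_seat (a point): Identical to cradle_a, same axes.
- cradle_d_seat (a point): Identical to cradle_a, same axes.
- red_end_top (a point): Red-painted upright end plate of the rack, 86 mm wide, 6 mm thick; the point is the middle of its upper edge, 42 mm above the bench. It stands 54 mm beyond the centre of the cradle next to it, at either end of the row; a like plate painted grey closes the other end. x and y as for the cradles. Fixed.
- spray_can: Pink spray can with a white cap, 60 mm wide, 218 mm tall, standing near the rack; leave it standing. Origin at the centre of its foot, z up along the can. Loose.

How it is judged:
By the outcome, as a careful person would: the job done as asked, in the order asked, and still so for the second after the job is handed in, with the robot touching nothing.
It also fails if it takes over 102 s, if anything falls off the work surface, if the arm or the gripper's body presses on something with over 40 N, if the wrist force passes 120 N, or if a joint passes its speed limit or range.

## Working session

There is one attempt and no reset: what is moved stays moved. The work goes in short steps, Python scripts to look and compute and a shell command to move; the robot and the scene stay as the last step left them, time stands still between calls to the robot, and variables do not carry over. Pictures are saved under pics/ and viewed, about 12 in all and at most 16, crops included, and the job is handed in when it is done.

```bash
mkdir -p pics
cat > h.py <<'E'
import numpy as np, cv2
from bench import r, vision
from scipy.spatial.transform import Rotation as R
def snap(n,f=None):
    c=vision.get_calibration(n); im,d=vision.camera(n)
    if f: cv2.imwrite('pics/'+f,im); np.savez('pics/'+f+'.npz',im=im,d=d,K=c['camera_matrix'],rv=c['rvec'],tv=c['tvec'])
    return im,d,c
def world(d,c):
    K=np.array(c['camera_matrix']);Rm=cv2.Rodrigues(np.array(c['rvec'],float))[0];t=np.array(c['tvec']).ravel()
    v,u=np.mgrid[:d.shape[0],:d.shape[1]]
    P=np.stack([(u-K[0,2])/K[0,0]*d,(v-K[1,2])/K[1,1]*d,d],-1)
    W=(P-t)@Rm; W[d<=0]=np.nan
    return W
def ray(c,uv,z):
    K=np.array(c['camera_matrix']);Rm=cv2.Rodrigues(np.array(c['rvec'],float))[0];t=np.array(c['tvec']).ravel()
    o=-Rm.T@t; q=np.linalg.inv(K)@np.array([uv[0],uv[1],1.]); q=Rm.T@q
    return o+q*(z-o[2])/q[2]
E
python3 - <<'E'
from h import *
s=r.read_state();print(s)
a=[snap(n,n+'0.png')[0] for n in('scene','side','wrist')]
for n in('scene','side'):
    c=vision.get_calibration(n);print(n,cv2.Rodrigues(np.array(c['rvec'],float))[0].T@-np.array(c['tvec']).ravel())
E
```

```text
{'time': 0.0, 'joint_positions': array([ 1.26142566,  0.33286193, -0.06467453,  1.46095036,  0.02161761,
        1.34988557, -0.08849371]), 'joint_vel': array([-0.00042615,  0.00155388,  0.00025561, -0.00126031,  0.00065916,
        0.00243841,  0.00161898]), 'joint_torque': array([ 9.14826232e-04, -6.23252177e+01,  2.52258056e-02, -3.89900029e+01,
       -6.11261185e-02,  3.97219404e-02,  8.93555216e-05]), 'ee_pos': array([ 0.17664983, -0.59911379,  0.22175576]), 'eef_rot': array([-0.69974697, -0.10153177,  0.69995274, -0.10055663]), 'ft_force': array([ 0.47341364,  0.21045867, -0.1771742 ]), 'torque': array([-0.02199866,  0.00118259, -0.02241358]), 'width': 0.08706916918489044}
scene [ 0.23321841 -0.85518042  0.44251927]
side [0.51701545 0.36112125 0.96291112]
```

View pics/scene0.png

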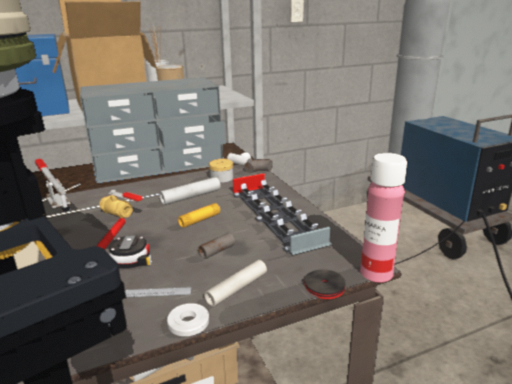

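View pics/side0.png

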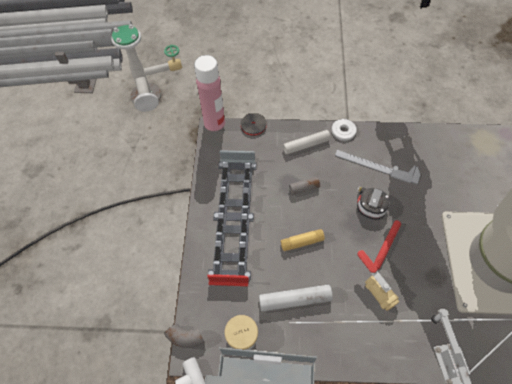

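View pics/wrist0.png

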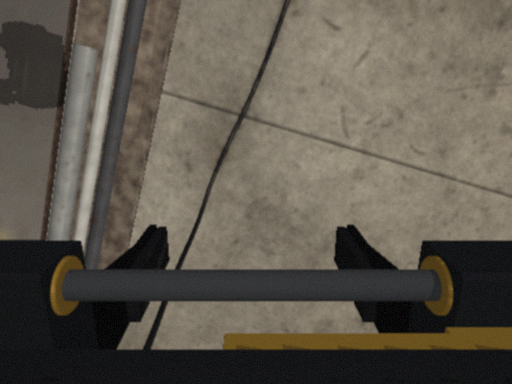

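The scene view shows the rack running from the red plate (250,182) to the grey plate (310,240), with the can at (383,215). The side view looks from overhead: long pipe (296,298), mid (306,142), brass (302,241), short (304,186), rack from (229,281) red to (237,157) grey, can (210,95). The wrist view shows only the bench edge and floor.

```bash
cat > m.py <<'E'
from h import *
import sys
def load(f):
    z=np.load('pics/'+f+'.npz');return z['im'],z['d'],dict(camera_matrix=z['K'],rvec=z['rv'],tvec=z['tv'])
def blob(f,seeds,zmin=.008,zmax=.06):
    im,d,c=load(f);W=world(d,c)
    m=((W[...,2]>zmin)&(W[...,2]<zmax)).astype(np.uint8)
    n,lab=cv2.connectedComponents(m,connectivity=4)
    for k,(u,v) in seeds.items():
        l=lab[v,u]
        if l==0: print(k,'none',W[v,u]);continue
        P=W[lab==l]; 
        (cx,cy),(w,h),a=cv2.minAreaRect(P[:,:2].astype(np.float32))
        if w<h:a+=90
        print(f,k,'n',len(P),'c %.4f %.4f'%(cx,cy),'LxW %.4f %.4f'%(max(w,h),min(w,h)),'ang %.1f'%((a+90)%180-90),'ztop %.4f'%np.percentile(P[:,2],95))
if __name__=='__main__':
    blob('side0.png',dict(long=(296,298),mid=(306,142),brass=(302,241),short=(304,186),rack=(232,260)))
    blob('scene0.png',dict(long=(192,188),mid=(237,281),brass=(200,213),short=(217,243),rack=(250,182)))
    for f,p in(('side0.png',[(229,281),(237,157),(232,260),(234,170),(360,140),(255,280),(210,110),(206,65)]),('scene0.png',[(250,182),(310,240),(383,260),(390,165),(160,300)])):
        im,d,c=load(f);W=world(d,c)
        for u,v in p: print(f,u,v,W[v,u].round(4))
    im,d,c=load('side0.png');W=world(d,c)
    hs=cv2.cvtColor(im,cv2.COLOR_BGR2HSV)
    red=((hs[...,0]<6)|(hs[...,0]>174))&(hs[...,1]>170)&(W[...,2]>.03)&(W[...,2]<.055);red[:,300:]=0
    P=W[red];print('red',len(P),cv2.minAreaRect(P[:,:2].astype(np.float32)),np.percentile(P[:,2],[5,50,95]))
    cv2.imwrite('pics/rackz.png',cv2.resize(im[130:310,170:350],None,fx=3.3,fy=3.3,interpolation=cv2.INTER_CUBIC))
E
python3 m.py
```

```text
side0.png long n 1198 c 0.4565 0.1036 LxW 0.1501 0.0350 ang 9.9 ztop 0.0365
side0.png mid n 497 c 0.4268 -0.2946 LxW 0.1212 0.0296 ang 22.2 ztop 0.0297
side0.png brass n 506 c 0.4401 -0.0288 LxW 0.0963 0.0273 ang 17.3 ztop 0.0291
side0.png short n 329 c 0.4343 -0.1684 LxW 0.0700 0.0286 ang 19.9 ztop 0.0299
side0.png rack n 442 c 0.6003 0.0084 LxW 0.0730 0.0676 ang -1.3 ztop 0.0374
scene0.png long n 3936 c 0.4576 0.3057 LxW 0.4443 0.4018 ang -68.0 ztop 0.0556
scene0.png mid n 970 c 0.4271 -0.3012 LxW 0.1219 0.0276 ang 20.9 ztop 0.0262
scene0.png brass n 419 c 0.4394 -0.0351 LxW 0.0971 0.0276 ang 14.9 ztop 0.0256
scene0.png short n 427 c 0.4331 -0.1733 LxW 0.0702 0.0291 ang 21.2 ztop 0.0260
scene0.png rack n 789 c 0.5940 -0.0052 LxW 0.1568 0.0854 ang 86.6 ztop 0.0385
side0.png 229 281 [0.5983 0.071  0.0124]
side0.png 237 157 [ 0.5996 -0.2399  0.021 ]
side0.png 232 260 [0.5951 0.0229 0.0108]
side0.png 234 170 [ 0.6062 -0.2126  0.0038]
side0.png 360 140 [ 0.289  -0.3137  0.0029]
side0.png 255 280 [0.5427 0.0639 0.003 ]
side0.png 210 110 [ 0.6684 -0.333   0.0848]
side0.png 206 65 [ 0.6655 -0.3521  0.2183]
scene0.png 250 182 [0.6011 0.0643 0.0242]
scene0.png 310 240 [ 0.5961 -0.2488  0.0233]
scene0.png 383 260 [ 0.6557 -0.388   0.0441]
scene0.png 390 165 [ 0.6524 -0.3818  0.2122]
scene0.png 160 300 [ 0.3    -0.2767  0.0008]
red 113 ((0.598975658416748, 0.0711609423160553), (0.08052907139062881, 0.004301961977034807), 0.7388960719108582) [0.03122488 0.03998504 0.04433121]
```

View pics/rackz.png

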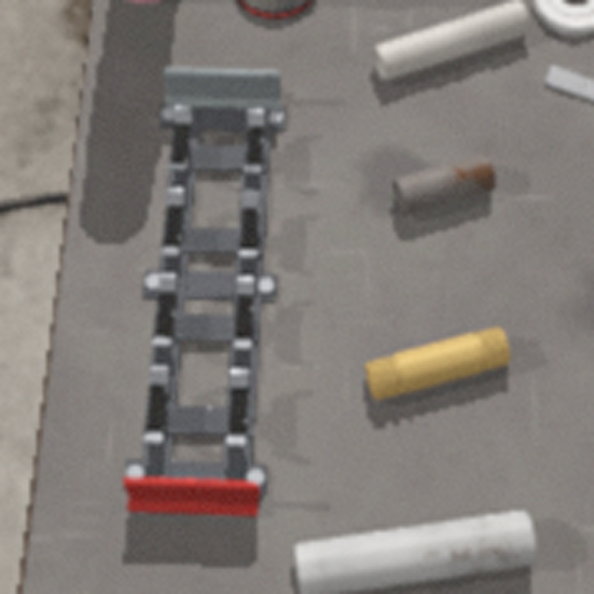

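```bash
cat > plan.py <<'E'
from h import *
import sys
def plan(x,y,z,yaw):
    """yaw deg: direction of the pipe axis (world); jaws perpendicular. prints unit shift & turn, rows"""
    s=r.read_state();T=R.from_quat(s['eef_rot']);p=np.array(s['ee_pos'])
    best=None
    for k in(90,-90):
        a=np.radians(yaw+k);X=np.array([0,0,-1.]);Y=np.array([np.cos(a),np.sin(a),0]);G=R.from_matrix(np.stack([X,Y,np.cross(X,Y)],1))
        w=(T.inv()*G).as_rotvec()
        if best is None or np.linalg.norm(w)<np.linalg.norm(best):best=w
    d=T.inv().apply(np.array([x,y,z])-p)
    print('shift',(d/.25).round(3),'turn',(best/1.5).round(3),'rows >= %.1f'%max(np.linalg.norm(d)/.05,np.degrees(np.linalg.norm(best))/8.59))
def st():
    s=r.read_state();T=R.from_quat(s['eef_rot']).as_matrix()
    print('t %.2f'%s['time'],'p',np.round(s['ee_pos'],4),'x',T[:,0].round(3),'y',T[:,1].round(3),'F',np.round(s['ft_force'],1),'w %.4f'%s['width'],'q',np.round(s['joint_positions'],2))
if __name__=='__main__':
    st()
    a=list(map(float,sys.argv[1:]))
    for i in range(0,len(a),4): plan(*a[i:i+4])
E
python3 plan.py 0.32 -0.4 0.3 10 .45 -.15 .33 10
```

```text
t 0.15 p [ 0.1767 -0.5992  0.222 ] x [-0.     0.001 -1.   ] y [ 0.283 -0.959 -0.001] F [0.3 0.6 0.9] w 0.0869 q [ 1.26  0.33 -0.06  1.46  0.02  1.35 -0.09]
shift [-0.312 -0.602 -0.775] turn [0.075 0.    0.001] rows >= 5.1
shift [-0.431 -1.415 -1.557] turn [0.075 0.    0.001] rows >= 10.7
```

```bash
python3 -m pendant '-0.4 -0.71 -0.78 0 0 0;-0.4 -0.71 -0.78 0 0 0;-0.4 -0.71 -0.78 0 0 0;-0.4 -0.71 -0.78 0 0 0;-0.4 -0.71 -0.78 0 0 0;-0.4 -0.71 -0.78 0 0 0;-0.4 -0.71 -0.78 0 0 0' 1 30
python3 -m pendant '0 -0.71 -0.78 0.075 0 0;0 -0.71 -0.78 0.075 0 0;0 -0.71 -0.78 0.075 0 0;0 -0.71 -0.78 0.075 0 0;0 -0.71 -0.78 0.075 0 0;0 -0.71 -0.78 0.075 0 0;0 -0.71 -0.78 0.075 0 0'
python3 plan.py .45 -.15 .33 10
python3 - <<'E'
from h import *
snap('wrist','wrist1.png')
E
```

```text
time: 0.85
ee_pos: [0.317, -0.3707, 0.3247]
eef_rot: [0.7, 0.103, -0.699, 0.104]
ft_force: [0.0, -0.6, 0.4]
width: 0.0872
time: 1.55
ee_pos: [0.4513, -0.1468, 0.3221]
eef_rot: [-0.704, -0.063, 0.704, -0.063]
ft_force: [-0.3, -0.7, -0.0]
width: 0.0871
t 1.55 p [ 0.4513 -0.1468  0.3221] x [-0.     0.001 -1.   ] y [ 0.177 -0.984 -0.001] F [-0.3 -0.7 -0. ] w 0.0871 q [ 0.76 -0.01 -0.53  1.65 -0.01  1.5  -1.16]
shift [-0.031  0.012  0.007] turn [0.002 0.    0.   ] rows >= 0.2
```

View pics/wrist1.png

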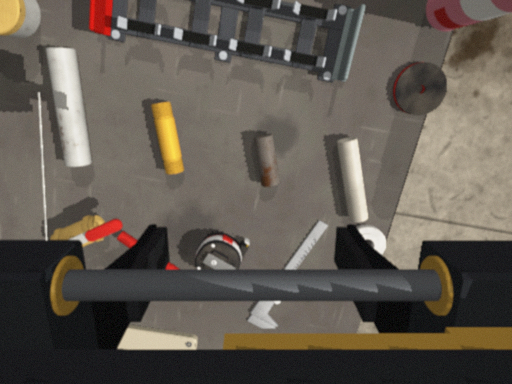

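The wrist view shows long (69,107), brass (168,138), short (266,160), mid (352,180), the rack along the top from red (102,15) to grey (352,42), and the can top-right.

Run:
```python
from m import *
blob('wrist1.png',dict(long=(69,107),brass=(168,138),short=(266,160),mid=(352,180)))
im,d,c=load('wrist1.png');W=world(d,c);hs=cv2.cvtColor(im,cv2.COLOR_BGR2HSV)
red=((hs[...,0]<6)|(hs[...,0]>174))&(hs[...,1]>150);red[60:]=0;red[:,200:]=0
P=W[red&(W[...,2]>.03)];print('red',len(P),cv2.minAreaRect(P[:,:2].astype(np.float32)),np.percentile(P[:,2],[50,95]))
g=(W[...,2]>.036)&(W[...,2]<.06);g[:,:325]=0;g[:,372:]=0;g[85:]=0
P=W[g];print('grey',len(P),cv2.minAreaRect(P[:,:2].astype(np.float32)),np.percentile(P[:,2],[50,95]))
print('bench',np.nanmedian(W[190:215,120:180,2]))
# colour-mask ray casts at half-height for a cross-check (silhouette centre vs. axis height)
for k,(u,v) in dict(long=(69,107),brass=(168,138),short=(266,160),mid=(352,180)).items():
    m=((W[...,2]>.008)&(W[...,2]<.06)).astype(np.uint8);l=cv2.connectedComponents(m,connectivity=4)[1]
    q=cv2.minAreaRect(np.argwhere(l==l[v,u])[:,::-1].astype(np.float32))[0]
    print(k,ray(c,q,.017 if k=='long' else .0135).round(4))
```

```text
wrist1.png long n 3364 c 0.4570 0.0995 LxW 0.1501 0.0327 ang 10.6 ztop 0.0332
wrist1.png brass n 1397 c 0.4405 -0.0318 LxW 0.0960 0.0266 ang 18.1 ztop 0.0262
wrist1.png short n 965 c 0.4342 -0.1711 LxW 0.0703 0.0271 ang 20.1 ztop 0.0267
wrist1.png mid n 1622 c 0.4274 -0.2974 LxW 0.1198 0.0272 ang 22.9 ztop 0.0268
red 254 ((0.5746532082557678, 0.06671024858951569), (0.006658564321696758, 0.03465317562222481), 89.9002685546875) [0.0389683  0.04145487]
grey 414 ((0.5989567637443542, -0.23080195486545563), (0.08512889593839645, 0.03403522074222565), 0.09210896492004395) [0.0401759  0.04195976]
bench 0.000777147351037152
long [0.461  0.1009 0.017 ]
brass [ 0.4408 -0.0311  0.0135]
short [ 0.4337 -0.1714  0.0135]
mid [ 0.4274 -0.2974  0.0135]
```

```bash
python3 plan.py .54 -.085 .29 1
```

```text
t 1.60 p [ 0.4504 -0.1489  0.3221] x [-0.001  0.    -1.   ] y [ 0.174 -0.985 -0.   ] F [-0.2 -1.   0.3] w 0.0868 q [ 0.76 -0.01 -0.53  1.65 -0.01  1.5  -1.16]
shift [ 0.128 -0.189 -0.397] turn [0.105 0.001 0.   ] rows >= 2.3
```

```bash
python3 -m pendant '0.13 -0.19 -0.4 0.105 0 0;0.13 -0.19 -0.4 0.105 0 0;0.13 -0.19 -0.4 0.105 0 0;0.13 -0.19 -0.4 0.105 0 0'
python3 - <<'E'
from m import *
snap('wrist','wrist2.png')
im,d,c=load('wrist2.png');W=world(d,c);hs=cv2.cvtColor(im,cv2.COLOR_BGR2HSV)
red=((hs[...,0]<6)|(hs[...,0]>174))&(hs[...,1]>150)&(W[...,2]>.035)&(W[...,2]<.05)&(W[...,1]<.1)&(W[...,0]>.5)
P=W[red];print('red',len(P),cv2.minAreaRect(P[:,:2].astype(np.float32)),np.median(P[:,2]))
g=(W[...,2]>.037)&(W[...,2]<.06)&(W[...,1]<-.236)&(W[...,1]>-.26)&(W[...,0]<.66)
P=W[g];print('grey',len(P),cv2.minAreaRect(P[:,:2].astype(np.float32)),np.median(P[:,2]))
# seats: height .024-.031, dark
s=((W[...,2]>.024)&(W[...,2]<.032)&(hs[...,2]<70)&(abs(W[...,0]-.6)<.06)&(abs(W[...,1]+.085)<.16)).astype(np.uint8)
n,l,stt,_=cv2.connectedComponentsWithStats(s,connectivity=4)
for i in range(1,n):
    if stt[i,4]>60:
        P=W[l==i];q=cv2.minAreaRect(P[:,:2].astype(np.float32));print('seat',stt[i,4],np.round(q[0],4),np.round(q[1],3),round(q[2],1),np.median(P[:,2]).round(4))
E
python3 plan.py .4274 -.2974 .13 22.5
```

```text
time: 2.0
ee_pos: [0.5413, -0.0842, 0.2878]
eef_rot: [-0.706, -0.007, 0.708, -0.006]
ft_force: [-0.6, -1.1, -0.6]
width: 0.0874
red 521 ((0.6397693157196045, -0.1346551477909088), (0.08262934535741806, 0.4311155676841736), 11.102983474731445) 0.03983790889451109
grey 415 ((0.599389374256134, -0.2443278580904007), (0.006391627714037895, 0.08535726368427277), 89.75233459472656) 0.04029038695138599
seat 298 [0.6271 0.0126] [0.011 0.033] 1.0 0.0268
seat 298 [ 0.6271 -0.055 ] [0.011 0.032] 1.0 0.0268
seat 292 [ 0.6266 -0.1234] [0.033 0.011] 88.5 0.0267
seat 296 [ 0.6261 -0.1912] [0.011 0.033] 1.0 0.0268
seat 76 [ 0.608 -0.242] [0.001 0.038] 89.8 0.0274
seat 268 [0.5733 0.0129] [0.033 0.012] 89.8 0.0267
seat 255 [ 0.5729 -0.0554] [0.011 0.032] 1.2 0.0269
seat 264 [ 0.5729 -0.1229] [0.011 0.032] 0.9 0.0268
seat 266 [ 0.5726 -0.1913] [0.033 0.012] 88.5 0.0269
t 2.05 p [ 0.5405 -0.0857  0.2887] x [-0.002  0.001 -1.   ] y [ 0.016 -1.    -0.001] F [-0.2 -0.4 -0. ] w 0.0867 q [ 0.62  0.19 -0.62  1.53  0.11  1.46 -1.56]
shift [0.635 0.84  0.465] turn [-0.251  0.001  0.001] rows >= 5.8
```

View pics/wrist2.png

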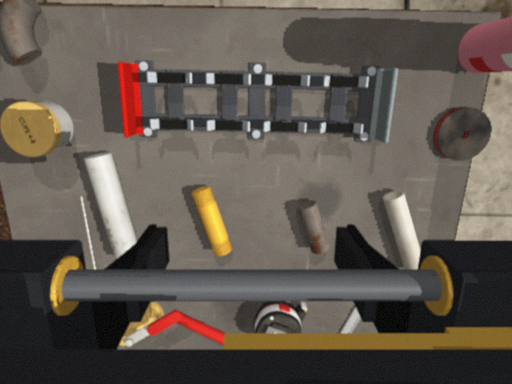

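The wrist view shows the whole rack: red plate (131,100), grey plate (387,105), seats between. The measured seats lie at y = .013, -.055, -.123 and -.191, with x = .600 and yaw ≈ 0, and they agree with the 68 mm pitch and 28 mm height.

```bash
python3 -m pendant '0.635 0.84 0.465 -0.251 0 0;0.635 0.84 0.465 -0.251 0 0;0.635 0.84 0.465 -0.251 0 0;0.635 0.84 0.465 -0.251 0 0;0.635 0.84 0.465 -0.251 0 0;0.635 0.84 0.465 -0.251 0 0;0.635 0.84 0.465 -0.251 0 0;0.635 0.84 0.465 -0.251 0 0' 0.4 25
python3 plan.py .4274 -.2974 .06 22.5 .4274 -.2974 .004 22.5
```

```text
time: 2.85
ee_pos: [0.4259, -0.2986, 0.1313]
eef_rot: [-0.693, -0.136, 0.694, -0.137]
ft_force: [-0.8, 0.1, 0.2]
width: 0.0609
t 2.85 p [ 0.4259 -0.2986  0.1313] x [-0.001 -0.    -1.   ] y [ 0.379 -0.926 -0.   ] F [-0.8  0.1  0.2] w 0.0609 q [ 0.96  0.21 -0.48  1.83  0.11  1.13 -0.74]
shift [ 0.285 -0.002 -0.008] turn [-0.003  0.001  0.   ] rows >= 1.4
shift [ 0.509 -0.002 -0.008] turn [-0.003  0.001  0.   ] rows >= 2.5
```

```bash
python3 -m pendant '0.2 0 -0.008 0 0 0;0.35 0 -0.008 0 0 0;0.45 0 -0.008 0 0 0;0.49 0 -0.008 0 0 0;0.51 0 -0.008 0 0 0;0.51 0 -0.008 0 0 0'
python3 -m pendant '0 0 0 0 0 0;0 0 0 0 0 0;0 0 0 0 0 0;0 0 0 0 0 0;0 0 0 0 0 0;0 0 0 0 0 0' -1 25
python3 -m pendant '0 0 0 0 0 0;-0.05 0 0 0 0 0;-0.2 0 0 0 0 0;-0.4 0 0 0 0 0;-0.4 0 0 0 0 0'
python3 plan.py .6 -.0552 .12 0
```

```text
time: 3.45
ee_pos: [0.4306, -0.296, 0.0048]
eef_rot: [0.694, 0.138, -0.693, 0.139]
ft_force: [0.0, 0.4, 1.1]
width: 0.061
time: 4.05
ee_pos: [0.4299, -0.2958, 0.0039]
eef_rot: [0.694, 0.138, -0.693, 0.138]
ft_force: [0.1, -2.5, -0.1]
width: 0.0209
time: 4.55
ee_pos: [0.4332, -0.2973, 0.1107]
eef_rot: [0.696, 0.136, -0.691, 0.141]
ft_force: [1.1, -0.7, -3.6]
width: 0.0201
t 4.55 p [ 0.4332 -0.2973  0.1107] x [ 0.008 -0.006 -1.   ] y [ 0.384 -0.923  0.008] F [ 1.1 -0.7 -3.6] w 0.0201 q [ 0.95  0.24 -0.49  1.85  0.13  1.08 -0.76]
shift [-0.038 -0.638 -0.988] turn [ 0.262 -0.004 -0.005] rows >= 5.9
```

```bash
python3 -m pendant '-0.05 -0.638 -0.988 0.262 -0.004 -0.005;-0.05 -0.638 -0.988 0.262 -0.004 -0.005;-0.05 -0.638 -0.988 0.262 -0.004 -0.005;-0.05 -0.638 -0.988 0.262 -0.004 -0.005;-0.05 -0.638 -0.988 0.262 -0.004 -0.005;-0.05 -0.638 -0.988 0.262 -0.004 -0.005;-0.05 -0.638 -0.988 0.262 -0.004 -0.005;-0.05 -0.638 -0.988 0.262 -0.004 -0.005'
python3 plan.py .603 -.0552 .06 0 .603 -.0552 .032 0
python3 - <<'E'
from m import *
for n in('side','scene'):
    snap(n,n+'1.png')
a=cv2.imread('pics/side1.png')[120:320,150:350];b=cv2.imread('pics/scene1.png')[120:320,180:380]
cv2.imwrite('pics/pair1.png',cv2.resize(np.hstack([a,b]),None,fx=2,fy=2))
E
```

```text
time: 5.35
ee_pos: [0.5971, -0.0511, 0.1161]
eef_rot: [-0.704, -0.004, 0.71, 0.001]
ft_force: [-0.1, -1.0, -3.4]
width: 0.0203
t 5.35 p [ 0.5971 -0.0511  0.1161] x [-0.008  0.007 -1.   ] y [ 0.004 -1.    -0.007] F [-0.1 -1.  -3.4] w 0.0203 q [ 0.46  0.42 -0.56  1.63  0.23  1.17 -1.72]
shift [ 0.224  0.018 -0.025] turn [0.003 0.005 0.005] rows >= 1.1
shift [ 0.336  0.019 -0.026] turn [0.003 0.005 0.005] rows >= 1.7
```

View pics/pair1.png

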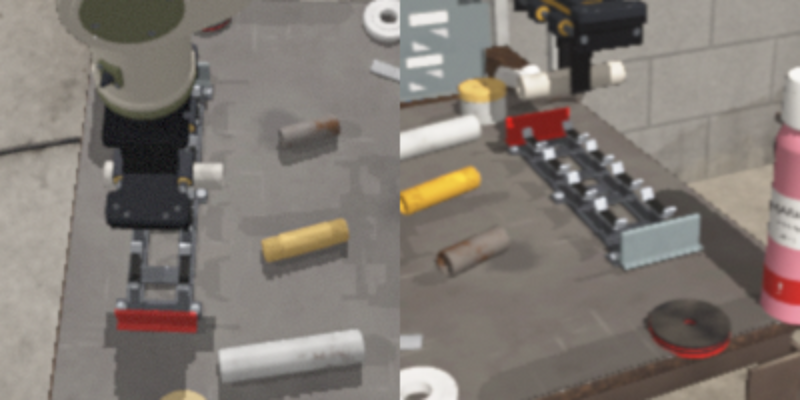

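The mid pipe is held level, with both ends visible in the side view at crop (105,170) and (220,172).

```bash
cat > held.py <<'E'
from m import *
import sys
f=sys.argv[1];zc=float(sys.argv[2]);yc=float(sys.argv[3]);rr=float(sys.argv[4])
im,d,c=load(f);W=world(d,c)
m=(abs(W[...,2]-zc)<rr+.005)&(abs(W[...,1]-yc)<rr+.01)&(abs(W[...,0]-.6)<.12)&(abs(W[...,0]-.6)>.045)
for s in(-1,1):
    P=W[m&((W[...,0]-.6)*s>0)]
    print(f,s,len(P),'xext %.4f %.4f'%tuple(np.percentile(P[:,0],[1,99])),'ymid %.4f'%((P[:,1].min()+P[:,1].max())/2),'ztop %.4f'%np.percentile(P[:,2],97))
E
python3 held.py side1.png .126 -.052 .0135; python3 held.py scene1.png .126 -.052 .0135
```

```text
side1.png -1 130 xext 0.5350 0.5538 ymid -0.0478 ztop 0.1428
side1.png 1 52 xext 0.6451 0.6537 ymid -0.0465 ztop 0.1414
scene1.png -1 163 xext 0.5320 0.5545 ymid -0.0562 ztop 0.1382
scene1.png 1 36 xext 0.6453 0.6527 ymid -0.0604 ztop 0.1371
```

```bash
python3 -m pendant '0.1 0.019 -0.027 0.003 0.005 0.005;0.2 0.019 -0.027 0.003 0.005 0.005;0.28 0.019 -0.027 0.003 0.005 0.005;0.31 0.019 -0.027 0.003 0.005 0.005;0.335 0.019 -0.027 0.003 0.005 0.005;0.335 0.019 -0.027 0.003 0.005 0.005;0.335 0.019 -0.027 0.003 0.005 0.005'
python3 plan.py .603 -.0552 .032 0
```

```text
time: 6.15
ee_pos: [0.6035, -0.0584, 0.0334]
eef_rot: [0.708, -0.002, -0.707, -0.001]
ft_force: [0.7, 1.4, -2.4]
width: 0.0202
t 6.15 p [ 0.6035 -0.0584  0.0334] x [ 0.001 -0.002 -1.   ] y [-0.005 -1.     0.002] F [ 0.7  1.4 -2.4] w 0.0202 q [ 0.44  0.52 -0.53  1.68  0.3   1.02 -1.77]
shift [ 0.006 -0.013  0.002] turn [-0.003 -0.001 -0.001] rows >= 0.1
```

```bash
python3 -m pendant '0 -0.013 0.002 -0.003 0 0;0.006 -0.013 0.002 -0.003 0 0;0.009 -0.013 0.002 -0.003 0 0;0.009 -0.013 0.002 -0.003 0 0'
python3 -m pendant '0 0 0 0 0 0;0 0 0 0 0 0;0 0 0 0 0 0;0 0 0 0 0 0' 0.1
python3 -m pendant '-0.1 0 0 0 0 0;-0.3 0 0 0 0 0;-0.4 0 0 0 0 0;-0.4 0 0 0 0 0'
python3 plan.py .4338 -.1713 .12 20.3
```

```text
time: 6.55
ee_pos: [0.603, -0.0539, 0.0318]
eef_rot: [0.708, -0.0, -0.707, 0.001]
ft_force: [-5.4, 1.5, 10.8]
width: 0.0203
time: 6.95
ee_pos: [0.6026, -0.0548, 0.0302]
eef_rot: [0.707, -0.0, -0.707, 0.001]
ft_force: [-0.4, -0.6, 0.1]
width: 0.0437
time: 7.35
ee_pos: [0.6049, -0.0545, 0.1346]
eef_rot: [0.71, -0.001, -0.705, 0.001]
ft_force: [0.6, -0.3, -0.6]
width: 0.0477
t 7.35 p [ 0.6049 -0.0545  0.1346] x [ 0.007 -0.002 -1.   ] y [ 0.    -1.     0.002] F [ 0.6 -0.3 -0.6] w 0.0477 q [ 0.46  0.41 -0.56  1.6   0.23  1.19 -1.72]
shift [0.055 0.467 0.685] turn [-0.236 -0.004 -0.002] rows >= 4.2
```

```bash
python3 -m pendant '0.055 0.467 0.685 -0.236 0 0;0.055 0.467 0.685 -0.236 0 0;0.055 0.467 0.685 -0.236 0 0;0.055 0.467 0.685 -0.236 0 0;0.055 0.467 0.685 -0.236 0 0;0.055 0.467 0.685 -0.236 0 0;0.055 0.467 0.685 -0.236 0 0' 0.4
python3 plan.py .434 -.1713 .004 20.3
```

```text
time: 8.05
ee_pos: [0.4322, -0.1707, 0.1166]
eef_rot: [0.696, 0.124, -0.696, 0.125]
ft_force: [0.4, 0.4, 1.0]
width: 0.0608
t 8.05 p [ 0.4322 -0.1707  0.1166] x [ 0.001 -0.001 -1.   ] y [ 0.347 -0.938  0.001] F [0.4 0.4 1. ] w 0.0608 q [ 0.84  0.11 -0.59  1.97  0.07  1.07 -0.99]
shift [ 0.45   0.004 -0.006] turn [ 0.    -0.    -0.001] rows >= 2.3
```

```bash
python3 -m pendant '0.15 0 0 0 0 0;0.3 0 0 0 0 0;0.4 0 0 0 0 0;0.44 0 0 0 0 0;0.45 0 0 0 0 0;0.45 0 0 0 0 0'
python3 plan.py .434 -.1713 .004 20.3
python3 -m pendant '0 0 0 0 0 0;0 0 0 0 0 0;0 0 0 0 0 0;0 0 0 0 0 0;0 0 0 0 0 0;0 0 0 0 0 0' -1 25
python3 plan.py
python3 -m pendant '0 0 0 0 0 0;-0.05 0 0 0 0 0;-0.2 0 0 0 0 0;-0.4 0 0 0 0 0;-0.4 0 0 0 0 0'
python3 plan.py .6 -.1912 .11 0
```

```text
time: 8.65
ee_pos: [0.4324, -0.171, 0.0047]
eef_rot: [0.696, 0.124, -0.696, 0.125]
ft_force: [-0.4, -0.6, 1.1]
width: 0.061
t 8.65 p [ 0.4324 -0.171   0.0047] x [ 0.001 -0.001 -1.   ] y [ 0.348 -0.938  0.002] F [-0.4 -0.6  1.1] w 0.0610 q [ 0.79  0.29 -0.56  2.06  0.21  0.84 -1.1 ]
shift [ 0.003  0.003 -0.006] turn [ 0.001 -0.    -0.001] rows >= 0.0
time: 9.25
ee_pos: [0.4314, -0.1717, 0.0042]
eef_rot: [0.696, 0.124, -0.696, 0.125]
ft_force: [-0.2, -0.7, 0.5]
width: 0.021
t 9.25 p [ 0.4314 -0.1717  0.0042] x [ 0.    -0.002 -1.   ] y [ 0.347 -0.938  0.002] F [-0.2 -0.7  0.5] w 0.0210 q [ 0.79  0.29 -0.56  2.07  0.21  0.84 -1.11]
time: 9.75
ee_pos: [0.4349, -0.1722, 0.1106]
eef_rot: [0.699, 0.122, -0.693, 0.127]
ft_force: [0.4, -0.0, -1.3]
width: 0.0203
t 9.75 p [ 0.4349 -0.1722  0.1106] x [ 0.009 -0.006 -1.   ] y [ 0.347 -0.938  0.008] F [ 0.4 -0.  -1.3] w 0.0203 q [ 0.85  0.12 -0.6   1.98  0.08  1.05 -1.  ]
shift [ 0.009  0.301 -0.593] turn [ 0.237 -0.005 -0.005] rows >= 3.3
```

```bash
python3 -m pendant '0 0.301 -0.583 0.237 -0.003 -0.003;0 0.301 -0.583 0.237 -0.003 -0.003;0 0.301 -0.583 0.237 -0.003 -0.003;0 0.301 -0.583 0.237 -0.003 -0.003;0 0.301 -0.583 0.237 -0.003 -0.003;0 0.301 -0.583 0.237 -0.003 -0.003;0 0.301 -0.583 0.237 -0.003 -0.003'
python3 plan.py .597 -.1912 .06 0
python3 - <<'E'
from m import *
for n in('side','scene'):
    snap(n,n+'2.png')
a=cv2.imread('pics/side2.png')[80:280,150:350];b=cv2.imread('pics/scene2.png')[120:320,180:380]
cv2.imwrite('pics/pair2.png',cv2.resize(np.hstack([a,b]),None,fx=2,fy=2))
E
for f in side2 scene2; do python3 held.py $f.png .123 -.1912 .0135;done
sed -i 's/>.045/>.022/' held.py;for f in scene2; do python3 held.py $f.png .123 -.1912 .0135;done
```

```text
time: 10.45
ee_pos: [0.5929, -0.1916, 0.1045]
eef_rot: [-0.705, -0.0, 0.709, 0.001]
ft_force: [0.1, -0.1, -1.1]
width: 0.0201
t 10.45 p [ 0.5929 -0.1916  0.1045] x [-0.006  0.002 -1.   ] y [-0.001 -1.    -0.002] F [ 0.1 -0.1 -1.1] w 0.0201 q [ 0.65  0.47 -0.53  1.58  0.25  1.17 -1.51]
shift [ 0.178 -0.001 -0.017] turn [-0.001  0.004  0.001] rows >= 0.9
scene2.png -1 157 xext 0.5596 0.5774 ymid -0.1933 ztop 0.1263
scene2.png 1 45 xext 0.6223 0.6299 ymid -0.1994 ztop 0.1259Traceback (most recent call last):
  File "held.py", line 8, in <module>
    print(f,s,len(P),'xext %.4f %.4f'%tuple(np.percentile(P[:,0],[1,99])),'ymid %.4f'%((P[:,1].min()+P[:,1].max())/2),'ztop %.4f'%np.percentile(P[:,2],97))
                                            ~~~~~~~~~~~~~^^^^^^^^^^^^^^^
    return _quantile_unchecked(
        a, q, axis, out, overwrite_input, method, keepdims, weights)
    return _ureduce(a,
                    func=_quantile_ureduce_func,
    ...<5 lines>...
                    overwrite_input=overwrite_input,
                    method=method)
    r = func(a, **kwargs)
    result = _quantile(arr,
                       quantiles=q,
    ...<2 lines>...
                       out=out,
                       weights=wgt)
    slices_having_nans = np.isnan(arr[-1, ...])
                                  ~~~^^^^^^^^^
IndexError: index -1 is out of bounds for axis 0 with size 0
Traceback (most recent call last):
  File "held.py", line 8, in <module>
    print(f,s,len(P),'xext %.4f %.4f'%tuple(np.percentile(P[:,0],[1,99])),'ymid %.4f'%((P[:,1].min()+P[:,1].max())/2),'ztop %.4f'%np.percentile(P[:,2],97))
                                            ~~~~~~~~~~~~~^^^^^^^^^^^^^^^
IndexError: index -1 is out of bounds for axis 0 with size 0
```

View pics/pair2.png

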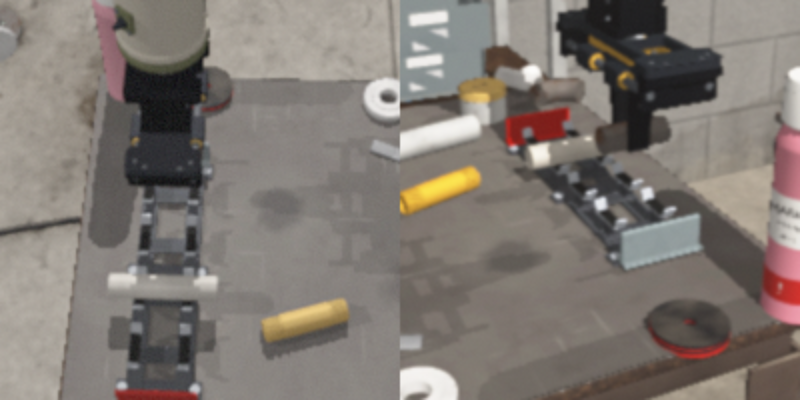

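The mid pipe lies seated square in cradle 2. The short pipe is held level above the grey-end cradle with its centre 2 mm ahead of the TCP, as expected.

```bash
python3 plan.py .5975 -.1912 .032 0
```

```text
t 10.55 p [ 0.5932 -0.1918  0.1047] x [-0.005  0.001 -1.   ] y [-0.002 -1.    -0.001] F [ 0.7  0.3 -0.9] w 0.0206 q [ 0.65  0.47 -0.53  1.58  0.25  1.17 -1.51]
shift [ 0.291 -0.002 -0.019] turn [-0.001  0.003  0.001] rows >= 1.5
```

```bash
python3 -m pendant '0.1 0 -0.017 0 0.003 0;0.2 0 -0.017 0 0.003 0;0.26 0 -0.017 0 0.003 0;0.28 0 -0.017 0 0.003 0;0.285 0 -0.017 0 0.003 0;0.285 0 -0.017 0 0.003 0;0.285 0 -0.017 0 0.003 0'
python3 plan.py .5975 -.1912 .032 0
```

```text
time: 11.25
ee_pos: [0.5987, -0.1915, 0.0341]
eef_rot: [0.708, 0.0, -0.707, -0.001]
ft_force: [-0.3, 1.1, -1.1]
width: 0.0205
t 11.25 p [ 0.5987 -0.1915  0.0341] x [ 0.001  0.002 -1.   ] y [-0.001 -1.    -0.002] F [-0.3  1.1 -1.1] w 0.0205 q [ 0.63  0.56 -0.51  1.62  0.3   1.04 -1.54]
shift [ 0.008 -0.001  0.005] turn [-0.001 -0.001  0.001] rows >= 0.0
```

Next target after release: brass at (.4406, -.0315).

```bash
python3 -m pendant '0.004 0 0.004 0 0 0;0.01 0 0.004 0 0 0;0.012 0 0.004 0 0 0;0.012 0 0.004 0 0 0'
python3 -m pendant '0 0 0 0 0 0;0 0 0 0 0 0;0 0 0 0 0 0;0 0 0 0 0 0' 0.1
python3 -m pendant '-0.1 0 0 0 0 0;-0.3 0 0 0 0 0;-0.4 0 0 0 0 0;-0.4 0 0 0 0 0;-0.4 0 0 0 0 0'
python3 plan.py .4406 -.0315 .12 17.9
```

```text
time: 11.65
ee_pos: [0.5975, -0.1914, 0.0322]
eef_rot: [0.707, -0.0, -0.707, -0.001]
ft_force: [-8.0, 3.3, 16.7]
width: 0.0204
time: 12.05
ee_pos: [0.5969, -0.1913, 0.0297]
eef_rot: [-0.707, -0.0, 0.707, 0.001]
ft_force: [0.2, 0.2, -0.9]
width: 0.0432
time: 12.55
ee_pos: [0.5971, -0.1916, 0.13]
eef_rot: [0.707, 0.0, -0.707, -0.001]
ft_force: [-0.1, 0.5, -0.8]
width: 0.0479
t 12.55 p [ 0.5971 -0.1916  0.13  ] x [ 0.     0.002 -1.   ] y [-0.001 -1.    -0.002] F [-0.1  0.5 -0.8] w 0.0479 q [ 0.65  0.45 -0.54  1.55  0.24  1.21 -1.5 ]
shift [ 0.041 -0.64   0.627] turn [-0.209 -0.     0.001] rows >= 4.5
```

```bash
python3 -m pendant '0.04 -0.64 0.627 -0.209 0 0;0.04 -0.64 0.627 -0.209 0 0;0.04 -0.64 0.627 -0.209 0 0;0.04 -0.64 0.627 -0.209 0 0;0.04 -0.64 0.627 -0.209 0 0;0.04 -0.64 0.627 -0.209 0 0;0.04 -0.64 0.627 -0.209 0 0;0.04 -0.64 0.627 -0.209 0 0' 0.4
python3 plan.py .4406 -.0315 .004 17.9
```

```text
time: 13.35
ee_pos: [0.4409, -0.0321, 0.1199]
eef_rot: [-0.698, -0.111, 0.699, -0.109]
ft_force: [0.6, -0.2, 0.1]
width: 0.0609
t 13.35 p [ 0.4409 -0.0321  0.1199] x [-0.001  0.003 -1.   ] y [ 0.306 -0.952 -0.003] F [ 0.6 -0.2  0.1] w 0.0609 q [ 0.69  0.07 -0.73  2.01  0.05  1.08 -1.32]
shift [ 0.464 -0.001  0.   ] turn [-0.001 -0.     0.002] rows >= 2.3
```

```bash
python3 -m pendant '0.15 0 0 0 0 0;0.3 0 0 0 0 0;0.4 0 0 0 0 0;0.45 0 0 0 0 0;0.464 0 0 0 0 0;0.464 0 0 0 0 0;0.464 0 0 0 0 0'
python3 -m pendant '0 0 0 0 0 0;0 0 0 0 0 0;0 0 0 0 0 0;0 0 0 0 0 0;0 0 0 0 0 0;0 0 0 0 0 0' -1 25
python3 plan.py
python3 -m pendant '0 0 0 0 0 0;-0.05 0 0 0 0 0;-0.2 0 0 0 0 0;-0.4 0 0 0 0 0;-0.4 0 0 0 0 0;-0.4 0 0 0 0 0'
python3 plan.py .6 -.1232 .11 0
```

```text
time: 14.05
ee_pos: [0.4415, -0.0312, 0.0054]
eef_rot: [0.699, 0.11, -0.698, 0.109]
ft_force: [-0.8, 0.9, 0.3]
width: 0.0609
time: 14.65
ee_pos: [0.4405, -0.0311, 0.0044]
eef_rot: [-0.698, -0.111, 0.699, -0.109]
ft_force: [0.1, -0.1, 1.8]
width: 0.0266
t 14.65 p [ 0.4405 -0.0311  0.0044] x [-0.     0.002 -1.   ] y [ 0.307 -0.952 -0.002] F [ 0.1 -0.1  1.8] w 0.0266 q [ 0.62  0.27 -0.7   2.11  0.24  0.83 -1.48]
time: 15.25
ee_pos: [0.441, -0.0315, 0.1056]
eef_rot: [0.699, 0.11, -0.698, 0.11]
ft_force: [-0.9, -1.2, -4.0]
width: 0.0271
t 15.25 p [ 0.441  -0.0315  0.1056] x [ 0.002  0.001 -1.   ] y [ 0.307 -0.952 -0.   ] F [-0.9 -1.2 -4. ] w 0.0271 q [ 0.7   0.09 -0.75  2.03  0.07  1.04 -1.34]
shift [-0.017  0.545 -0.493] turn [ 0.208 -0.001  0.   ] rows >= 3.7
```

```bash
python3 -m pendant '-0.02 0.545 -0.493 0.208 0 0;-0.02 0.545 -0.493 0.208 0 0;-0.02 0.545 -0.493 0.208 0 0;-0.02 0.545 -0.493 0.208 0 0;-0.02 0.545 -0.493 0.208 0 0;-0.02 0.545 -0.493 0.208 0 0;-0.02 0.545 -0.493 0.208 0 0'
python3 - <<'E'
from m import *
snap('scene','scene3.png');snap('side','side3.png')
E
python3 plan.py .6 -.1232 .032 0
python3 held.py scene3.png .12 -.1232 .0135
```

```text
time: 15.95
ee_pos: [0.5984, -0.1219, 0.108]
eef_rot: [-0.706, -0.002, 0.708, 0.001]
ft_force: [-0.1, 0.4, -1.5]
width: 0.0267
t 16.05 p [ 0.5987 -0.1223  0.1088] x [-0.001  0.002 -1.   ] y [ 0.002 -1.    -0.002] F [-0.7  0.7 -2.5] w 0.0267 q [ 0.61  0.46 -0.62  1.61  0.28  1.17 -1.64]
shift [ 0.307  0.004 -0.006] turn [0.001 0.001 0.001] rows >= 1.5
scene3.png -1 212 xext 0.5486 0.5770 ymid -0.1243 ztop 0.1289
scene3.png 1 120 xext 0.6227 0.6454 ymid -0.1259 ztop 0.1280
```

```bash
python3 -m pendant '0.1 0.003 -0.009 0 0 0;0.2 0.003 -0.009 0 0 0;0.27 0.003 -0.009 0 0 0;0.295 0.003 -0.009 0 0 0;0.302 0.003 -0.009 0 0 0;0.302 0.003 -0.009 0 0 0;0.302 0.003 -0.009 0 0 0'
python3 plan.py .601 -.1232 .032 0
```

```text
time: 16.75
ee_pos: [0.6026, -0.1237, 0.0347]
eef_rot: [0.708, 0.001, -0.707, -0.001]
ft_force: [0.5, -0.3, -2.5]
width: 0.0266
t 16.75 p [ 0.6026 -0.1237  0.0347] x [ 0.001  0.002 -1.   ] y [ 0.    -1.    -0.002] F [ 0.5 -0.3 -2.5] w 0.0266 q [ 0.59  0.55 -0.59  1.65  0.34  1.04 -1.68]
shift [ 0.011 -0.002  0.006] turn [ 0.    -0.001  0.001] rows >= 0.1
```

```bash
python3 -m pendant '0.005 -0.002 0.005 0 0 0;0.012 -0.002 0.005 0 0 0;0.015 -0.002 0.005 0 0 0;0.015 -0.002 0.005 0 0 0'
python3 -m pendant '0 0 0 0 0 0;0 0 0 0 0 0;0 0 0 0 0 0;0 0 0 0 0 0' 0.2
python3 -m pendant '-0.1 0 0 0 0 0;-0.3 0 0 0 0 0;-0.45 0 0 0 0 0;-0.45 0 0 0 0 0;-0.45 0 0 0 0 0'
python3 plan.py .459 .1 .14 10.5
```

```text
time: 17.15
ee_pos: [0.6011, -0.1231, 0.0324]
eef_rot: [0.707, 0.0, -0.707, -0.0]
ft_force: [-10.1, 0.9, 19.6]
width: 0.0264
time: 17.55
ee_pos: [0.6006, -0.1231, 0.0297]
eef_rot: [-0.707, -0.001, 0.707, 0.001]
ft_force: [0.3, -0.1, -0.3]
width: 0.0487
time: 18.05
ee_pos: [0.601, -0.1235, 0.1428]
eef_rot: [0.707, 0.001, -0.707, -0.0]
ft_force: [-0.3, -0.5, -0.1]
width: 0.0522
t 18.05 p [ 0.601  -0.1235  0.1428] x [ 0.001  0.002 -1.   ] y [ 0.    -1.    -0.002] F [-0.3 -0.5 -0.1] w 0.0522 q [ 0.62  0.43 -0.63  1.57  0.27  1.23 -1.63]
shift [ 0.012 -0.894  0.568] turn [-0.122 -0.001  0.001] rows >= 5.3
```

```bash
python3 -m pendant '0.012 -0.894 0.575 -0.122 0 0;0.012 -0.894 0.575 -0.122 0 0;0.012 -0.894 0.575 -0.122 0 0;0.012 -0.894 0.575 -0.122 0 0;0.012 -0.894 0.575 -0.122 0 0;0.012 -0.894 0.575 -0.122 0 0;0.012 -0.894 0.575 -0.122 0 0;0.012 -0.894 0.575 -0.122 0 0' 0.5
python3 plan.py .4575 .1 .005 10.5
```

```text
time: 18.85
ee_pos: [0.4568, 0.0991, 0.1391]
eef_rot: [-0.704, -0.065, 0.705, -0.064]
ft_force: [-0.2, -0.7, -0.1]
width: 0.0653
t 18.85 p [0.4568 0.0991 0.1391] x [-0.002  0.002 -1.   ] y [ 0.182 -0.983 -0.002] F [-0.2 -0.7 -0.1] w 0.0653 q [ 0.51  0.13 -0.85  1.93  0.1   1.13 -1.78]
shift [ 0.536 -0.002 -0.004] turn [-0.     0.001  0.001] rows >= 2.7
```

```bash
python3 -m pendant '0.2 0 0 0 0 0;0.35 0 0 0 0 0;0.46 0 0 0 0 0;0.51 0 0 0 0 0;0.535 0 0 0 0 0;0.535 0 0 0 0 0;0.535 0 0 0 0 0'
python3 -m pendant '0 0 0 0 0 0;0 0 0 0 0 0;0 0 0 0 0 0;0 0 0 0 0 0;0 0 0 0 0 0;0 0 0 0 0 0' -1 30
python3 plan.py
python3 -m pendant '0 0 0 0 0 0;-0.05 0 0 0 0 0;-0.2 0 0 0 0 0;-0.4 0 0 0 0 0;-0.4 0 0 0 0 0;-0.4 0 0 0 0 0'
python3 plan.py .6 .0128 .11 0
```

```text
time: 19.55
ee_pos: [0.4578, 0.1003, 0.0071]
eef_rot: [0.705, 0.065, -0.704, 0.064]
ft_force: [0.6, -0.8, 0.3]
width: 0.065
time: 20.15
ee_pos: [0.4568, 0.1005, 0.0061]
eef_rot: [-0.704, -0.066, 0.704, -0.064]
ft_force: [-0.2, -1.7, 1.8]
width: 0.0251
t 20.15 p [0.4568 0.1005 0.0061] x [-0.     0.002 -1.   ] y [ 0.182 -0.983 -0.002] F [-0.2 -1.7  1.8] w 0.0251 q [ 0.4   0.35 -0.79  2.05  0.32  0.87 -1.95]
time: 20.75
ee_pos: [0.4573, 0.1, 0.1073]
eef_rot: [0.705, 0.065, -0.703, 0.064]
ft_force: [-0.8, -0.1, -3.2]
width: 0.0251
t 20.75 p [0.4573 0.1    0.1073] x [ 0.002  0.001 -1.   ] y [ 0.182 -0.983 -0.001] F [-0.8 -0.1 -3.2] w 0.0251 q [ 0.5   0.18 -0.86  1.97  0.15  1.06 -1.82]
shift [-0.01   0.447 -0.498] turn [ 0.122 -0.001  0.001] rows >= 3.3
```

```bash
python3 -m pendant '-0.02 0.447 -0.498 0.122 0 0;-0.02 0.447 -0.498 0.122 0 0;-0.02 0.447 -0.498 0.122 0 0;-0.02 0.447 -0.498 0.122 0 0;-0.02 0.447 -0.498 0.122 0 0;-0.02 0.447 -0.498 0.122 0 0;-0.02 0.447 -0.498 0.122 0 0'
python3 - <<'E'
from m import *
for n in('side','scene'):
    snap(n,n+'4.png')
a=cv2.imread('pics/side4.png')[120:320,150:350];b=cv2.imread('pics/scene4.png')[120:320,180:380]
cv2.imwrite('pics/pair4.png',cv2.resize(np.hstack([a,b]),None,fx=2,fy=2))
E
python3 plan.py .6 .0128 .034 0
for f in side4 scene4; do python3 held.py $f.png .122 .013 .017;done
```

```text
time: 21.45
ee_pos: [0.5982, 0.0142, 0.1101]
eef_rot: [-0.706, -0.002, 0.708, 0.0]
ft_force: [0.2, 0.2, -3.4]
width: 0.0254
t 21.55 p [0.5987 0.0138 0.1107] x [-0.001  0.002 -1.   ] y [ 0.002 -1.    -0.002] F [-0.5  1.  -2.9] w 0.0252 q [ 0.47  0.46 -0.72  1.64  0.32  1.17 -1.9 ]
shift [ 0.307  0.005 -0.006] turn [0.001 0.001 0.001] rows >= 1.5
side4.png -1 351 xext 0.5234 0.5631 ymid 0.0169 ztop 0.1404
side4.png 1 213 xext 0.6472 0.6730 ymid 0.0189 ztop 0.1400
scene4.png -1 391 xext 0.5221 0.5772 ymid 0.0129 ztop 0.1368
scene4.png 1 276 xext 0.6221 0.6718 ymid 0.0063 ztop 0.1365
```

View pics/pair4.png

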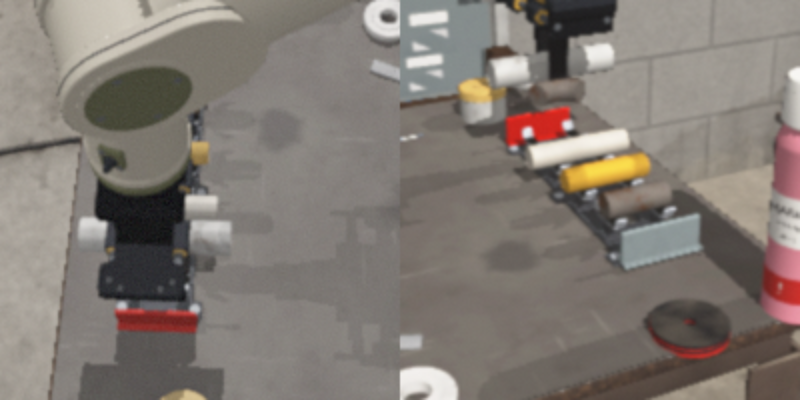

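The long pipe is held level over the red-end cradle. The other three lie seated in order.

```bash
python3 -m pendant '0.1 0.004 -0.008 0 0 0;0.2 0.004 -0.008 0 0 0;0.27 0.004 -0.008 0 0 0;0.295 0.004 -0.008 0 0 0;0.302 0.004 -0.008 0 0 0;0.302 0.004 -0.008 0 0 0;0.302 0.004 -0.008 0 0 0'
python3 plan.py .6008 .0128 .034 0
```

```text
time: 22.25
ee_pos: [0.6023, 0.0123, 0.0364]
eef_rot: [0.708, 0.001, -0.707, -0.001]
ft_force: [-0.3, 1.0, -3.0]
width: 0.0254
t 22.25 p [0.6023 0.0123 0.0364] x [ 0.001  0.002 -1.   ] y [ 0.    -1.    -0.002] F [-0.3  1.  -3. ] w 0.0254 q [ 0.44  0.55 -0.68  1.69  0.39  1.05 -1.94]
shift [ 0.01  -0.002  0.006] turn [ 0.    -0.001  0.001] rows >= 0.1
```

```bash
python3 -m pendant '0.005 -0.001 0.004 0 0 0;0.012 -0.001 0.004 0 0 0;0.014 -0.001 0.004 0 0 0;0.014 -0.001 0.004 0 0 0'
python3 -m pendant '0 0 0 0 0 0;0 0 0 0 0 0;0 0 0 0 0 0;0 0 0 0 0 0;0 0 0 0 0 0' 0.2
python3 -m pendant '-0.1 0 0 0 0 0;-0.3 0 0 0 0 0;-0.5 0 0 0 0 0;-0.7 0 0 0 0 0;-0.9 0 0 0 0 0;-1 0 0 0 0 0'
python3 plan.py .54 -.085 .29 1
```

```text
time: 22.65
ee_pos: [0.6011, 0.0125, 0.0342]
eef_rot: [0.707, 0.001, -0.707, -0.0]
ft_force: [-8.9, -1.4, 17.5]
width: 0.0251
time: 23.15
ee_pos: [0.6005, 0.0124, 0.0318]
eef_rot: [-0.707, -0.001, 0.707, 0.001]
ft_force: [-0.1, -0.6, 0.1]
width: 0.0508
time: 23.75
ee_pos: [0.6017, 0.0124, 0.2867]
eef_rot: [0.709, 0.001, -0.705, -0.001]
ft_force: [0.2, -0.3, 0.5]
width: 0.0522
t 23.75 p [0.6017 0.0124 0.2867] x [ 0.005  0.002 -1.   ] y [ 0.    -1.    -0.002] F [ 0.2 -0.3  0.5] w 0.0522 q [ 0.49  0.34 -0.76  1.4   0.23  1.49 -1.83]
shift [-0.015  0.389  0.247] turn [-0.011 -0.003  0.001] rows >= 2.3
```

```bash
python3 -m pendant '0 0.389 0.247 -0.011 0 0;0 0.389 0.247 -0.011 0 0;0 0.389 0.247 -0.011 0 0;0 0.389 0.247 -0.011 0 0;0 0.389 0.247 -0.011 0 0'
python3 - <<'E'
from m import *
snap('wrist','wrist5.png');snap('scene','scene5.png')
im,d,c=load('wrist5.png');W=world(d,c)
for k,y,z,rr in(('long',.0128,.045,.017),('mid',-.0552,.0415,.0135),('brass',-.1232,.0415,.0135),('short',-.1912,.0415,.0135)):
    m=((abs(W[...,1]-y)<rr+.004)&(W[...,2]>z+.003)&(W[...,2]<z+.03)&(abs(W[...,0]-.6)<.1)).astype(np.uint8)
    n,l,s,_=cv2.connectedComponentsWithStats(m);i=1+s[1:,4].argmax();P=W[l==i]
    q=cv2.minAreaRect(P[:,:2].astype(np.float32))
    e=[np.percentile(P[sl,2],95) for sl in(P[:,0]<.59,P[:,0]>.61)]
    print(k,'c',np.round(q[0],4),'size',np.round(q[1],3),'ang %.1f'%q[2],'ztop-/+',np.round(e,4),'expect',z+rr)
a=im[40:200,90:420];cv2.imwrite('pics/fin.png',np.vstack([cv2.resize(a,(620,300)),cv2.resize(cv2.imread('pics/scene5.png')[130:290,190:520],(620,300))]))
E
```

```text
time: 24.25
ee_pos: [0.5391, -0.0849, 0.2818]
eef_rot: [-0.707, -0.007, 0.707, -0.005]
ft_force: [-0.2, 1.3, 0.2]
width: 0.0524
long c [0.6008 0.0121] size [0.033 0.15 ] ang 89.9 ztop-/+ [0.0614 0.0613] expect 0.062
mid c [ 0.5997 -0.0538] size [0.12  0.026] ang 0.2 ztop-/+ [0.0547 0.0547] expect 0.055
brass c [ 0.6003 -0.1229] size [0.095 0.026] ang 0.2 ztop-/+ [0.0542 0.0542] expect 0.055
short c [ 0.5999 -0.1905] size [0.07  0.026] ang 0.4 ztop-/+ [0.0546 0.0547] expect 0.055
```

View pics/fin.png

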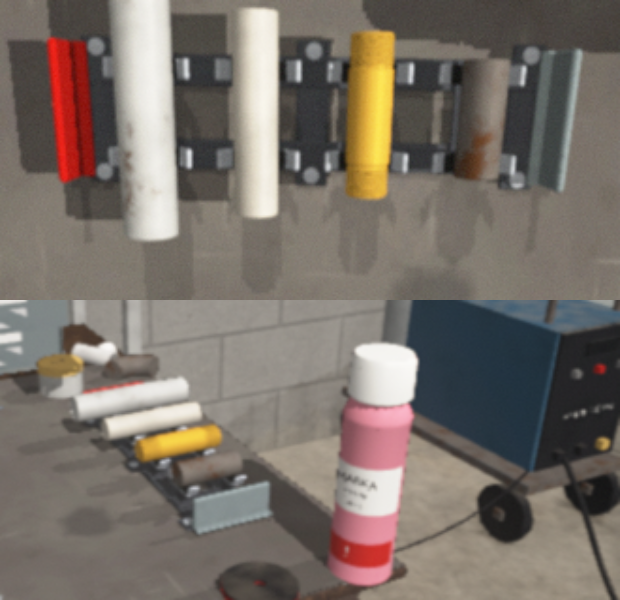

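All four pipes lie centred, square and level, and the can is standing. I'm handing the job in.

```bash
python3 -c "from bench import close_job;print(close_job())"
```

```text
the job is handed in; nothing more can be done
None
```

The four pipes are on the rack in order from the red plate: long, cream mid, brass, short rusty. I handed the job in at about 24 s of robot time, well under the 102 s limit.

**Last checks:** the final wrist view puts every centre within about 1.5 mm of its cradle centre and every angle within 0.4°. Tops are within 1 mm of the expected height, and equal at both ends, so all four are down on both seats.

**Can and forces:** the spray can is still standing. The highest wrist force I saw was about 22 N, read only at the end of each move.

**Disagreements:** none of these affected the placing.
- The fixed cameras differed from the wrist camera by 2–7 mm in y, because they see only one side of a pipe, so I used the wrist values.
- For the long pipe, the ray-cast check was 4 mm off the depth measurement in x. The held-pipe view settled it in favour of the depth value.
- The fingers closed to 25 mm on the long pipe instead of the stated 26 mm.
- My first red-plate measurement in the second wrist view picked up other red objects, so I located the cradles from their seats and the grey plate instead.

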